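# Park the sprung carton clamp at its loading position

### The arm

A 6-joint arm with a two-finger parallel gripper is mounted at the origin on the work surface. World frame = base frame: x ahead of the robot, y to its left, z up, the work surface at z = 0. Lengths are in m, angles in rad, forces in N, time in s.
With the tool pointing down it reaches from about 0.225 to 0.875 m from the base axis. Payload 3.4 kg.
Tool frame: the origin (TCP) lies between the finger pads; the fingertips stand 14 mm ahead of it and the grasp point (between the pads) lies 5 mm behind it; z points along the fingers, y is the direction in which the jaws open and shut (so a half turn about z gives the same grasp; the last joint's range is limited). The gripper opens to 85 mm and grips with 20 to 120 N. Pads are 22 mm wide; open, the fingers measure 114 mm over their backs; the gripper's body (76 mm by 85 mm) begins 54 mm behind the grasp point. The pads swing forward as they close: fully open they stand 13 mm farther back than shut.
Start: joints at [-1.437, 0.276, 1.505, -0, 1.361, -0.121], TCP at [0.145, -0.556, 0.245] pointing down, gripper open.
Joint ranges: [-2.89, 2.89], [-0.75, 2.08], [0.22, 2.7], [-1.18, 4.32], [0.11, 2.71], [-2.7, 2.7]. Speed limits (rad/s): [2.57, 2.57, 3.14, 3.14, 3.14, 3.14].

### API

Orientations are given as a unit quaternion [w, x, y, z].
In Python, from rig import manip, get_image, job gives the robot as it stands. The module is installed in compiled form; this text tells all that it offers.
- The arm moves only by the tool step_arm, never from a script. Its argument "moves" is one flat list of numbers, 5 for each row, row after row: the shift along the tool's x, y, z as a fraction of full scale, then the turn about the tool's z as a fraction of full scale, then the gripper's target within -1 to 1 (shut at 1, half-way at 0, fully open at -1). In form: [dx, dy, dz, twist, hand, dx, dy, dz, twist, hand, ...]. A call has 1 to 5 rows; each row is the pose to reach, as a shift and turn from the pose commanded when the call began, along the tool's axes at that moment, turning the shorter way round; what a row does not reach only later rows make up. Full scale, the value 1, is 500 mm for a shift and pi rad for a turn. A row lasts 1/10 s, in which the tool goes at most 50 mm and 8.59 degrees, less where a joint would pass 70% of its speed; a pose out of reach is approached as far as the arm can. A call with a number of a shift or a turn outside -1 to 1 is refused whole. A call with a gripper value outside its range is refused whole. The fingers move at their own pace and stop on an object; "force" is the grip in N (left out, the last holds). Time passes only in rows, so rows that repeat a pose let the fingers close. It gives the time, the measured TCP pose, the force and the opening at its end, in the units of the state.
- manip.get_state(): the state, without advancing time (a new reading comes with each control period).
- get_image(name): name is "scene" or "top" or "wrist"; returns a dict with "frame" (400x640x3 uint8, blue, green, red), "fx", "fy", "cx", "cy" (pixels), "rvec" (rotation vector, rad) and "tvec" (3), from world to camera coordinates, as OpenCV has them; the wrist camera has in their place "T_tool_cam" (4x4, takes a point from camera to tool coordinates, whose origin is the TCP and whose axes are the flange's). Camera axes: x right, y down, z forward; pixel columns grow to the right and rows downward; lengths in m; the calibration is good to about 2 mm. The wrist camera is an equidistant fisheye: a pixel r from the principal point sees the ray r / f radians off the axis. A picture is of the moment at which its call begins: read the wrist's pose just before it. There is no depth.
- job.sign_off(): hands the job in, once; it reports no verdict.
The state is a dict: "clock": time; "qpos": joint angles; "qd": joint speeds; "effort": joint torques, N m; "position": TCP position; "ee_rot": TCP orientation; "contact_force": force on the tool from outside, world axes, zero at the start; "moment": the same for the moment, N m; "width": finger opening in m.
Only numpy, scipy, OpenCV 4.12 (cv2) and the standard library are available. Lean on these libraries where they do the work, as an engineer would, in place of code of your own. Each camera call takes 0.05 s, during which the arm holds its last target. There are 200 camera calls.

### The job

Get the carton jig ready for loading: with a fingertip, push its blue sprung block away from the low fence until it has gone past the stop pin, then let go so that the spring brings it back and it stays caught on the pin, halfway along its travel. Let the pin work by itself without touching it, take nothing in the gripper, leave the carton, tape roll and bottle where they stand, and finish with the hand clear.

Things in the scene. Friction and masses are not known exactly. Their poses are not given: they have to be found in the camera images.
- jig: Carton clamp jig fixed to the bench; place and heading vary. Aluminium base plate 340 (its x) x 150 x 12 mm; origin at the centre of the plate's underside, on the bench, z up. Its +x is the direction in which the blue block is pushed: from the dark steel fence across the plate (x = -150 to -135 mm, top 35 mm above the bench) to the rear block (120 mm wide, x = 122 to 152 mm, top 70 mm).
- clamp (a joint): Travel of the blue sprung block along the jig's +x, m: 0 home, 0.085 end stop, 0.045 caught on the stop pin. Its spring presses it back with 5 N at home, 9 N at mid, 12 N at the end; the pin adds some 3 N in passing, speed 2 N at 50 mm/s. Beyond about 0.046 the pin snaps in behind a tooth on the block; let go from there, it comes back and is caught at 0.045. Let go earlier it returns home.
- push_face (a point): Centre of the block's flat black rubber face, which looks at the fence: push here. It moves with the block; at home x = -60, y = 0, 41 mm above the bench in the jig's frame, axes parallel to the jig's. The face is 110 mm wide, 18 to 64 mm above the bench; the block is 90 mm long, too large to grasp. At home 75 mm are free between face and fence (12 mm plate below, rails on it 4 mm high).
- stop_pin (a joint): A spring barrel 28 mm thick lies along the jig's x behind the rear block, to x = 262 mm. This  outward travel of the sprung steel stop pin along the jig's +y, in m: 0 when in (at rest, and when the block is caught), about 0.010 while the tooth of the block passes it.
- pin_knob (a point): Outer end of the orange knob (22 mm thick, 18 mm long) of the stop pin; with the pin in at x = 34, y = 134 mm, 45 mm above the bench in the jig's frame. The pin (12 mm thick) runs along the jig's y through a dark bracket (x = 19 to 49, y = 84 to 104 mm, top 61 mm) to the side of the block, which carries a ramped tooth that pushes it out in passing. Not to be touched.
- carton: Small closed loose cardboard box, 90 x 65 mm, 80 mm high, standing beside the jig; origin at the centre of its underside. Leave alone.
- tape_roll: Loose amber roll of tape lying flat, 100 mm across, 48 mm high, hole 76 mm; origin at the centre of its underside. Leave alone.
- glue_bottle: Loose white bottle with a red cap, 52 mm thick, 120 mm high; origin at the centre of its underside. Leave alone.

How it is judged:
By the outcome, as a careful person would: the job done as asked, in the order asked, and still so for the second after the job is handed in, with the robot touching nothing.
It also fails if it takes over 34 s, if anything falls off the work surface, if the arm or the gripper's body presses on something with over 40 N, if the wrist force passes 120 N, or if a joint passes its speed limit or range.

## Working session

There is one attempt and no reset: what is moved stays moved. The work goes in short steps, Python scripts to look and compute and a tool call to move; the robot and the scene stay as the last step left them, time stands still between calls to the robot, and variables do not carry over. Pictures are saved under pics/ and viewed, about 8 in all and at most 12, crops included, and the job is handed in when it is done.

Besides the shell and the picture viewer there is one more tool, called after "Call:" by a JSON object that holds its "method" and its "body". step_arm: Moves the arm, as the interface text tells. Its arguments: {"type":"object","properties":{"moves":{"type":"array","items":{"type":"number","minimum":-1,"maximum":1}},"force":{"type":"number"}},"required":["moves"]}

```bash
mkdir -p pics; python3 - <<'E'
from rig import manip,get_image
import cv2,pickle
s=manip.get_state();print({k:s[k] for k in('clock','position','ee_rot','width','contact_force')})
for n in('scene','top'):
    d=get_image(n);cv2.imwrite(f'pics/{n}0.png',d['frame']);pickle.dump(d,open(n+'.pkl','wb'))
    print(n,d['fx'],d['cx'],d['cy'],d['rvec'],d['tvec'])
E
```

```text
{'clock': 0.0, 'position': array([ 0.14485699, -0.55593047,  0.24443287]), 'ee_rot': array([-9.17566453e-04,  9.91893948e-01,  1.27065157e-01, -1.19180813e-05]), 'width': 0.08545125852932846, 'contact_force': array([ 0.66054432,  0.5696333 , -0.21753194])}
scene 500.8661505605741 330.2002962791898 197.08583078213147 [ 1.94517478  1.09076655 -0.5700015 ] [-0.33202435 -0.18536755  1.5395767 ]
top 492.677938697099 324.6716409081806 195.70195026998314 [ 2.15381946 -2.16218567  0.13682689] [0.08294987 0.55700304 1.09701399]
```

View pics/top0.png

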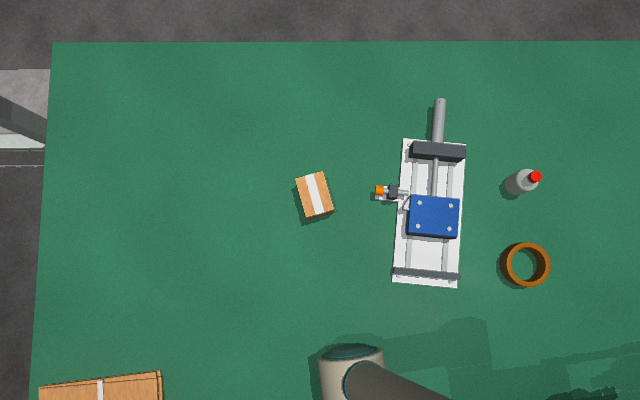

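View pics/scene0.png

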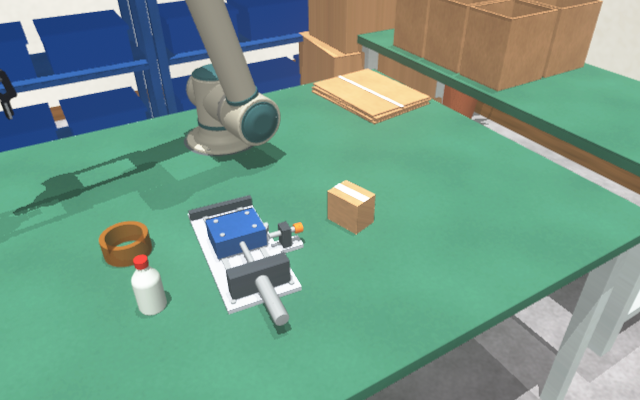

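The top view shows the jig with +x pointing up the image. Plate corners are near (403,138), (466,144), (457,288) and (392,283), and the knob end is near (375,190). The carton is at (315,195), the tape at (525,265) and the bottle at (525,182), all clear of the push corridor. The scene view agrees. Next I fit the jig pose.

```bash
cat > h.py <<'E'
import numpy as np,cv2,pickle
from scipy.optimize import least_squares
from scipy.spatial.transform import Rotation as R
def proj(d,P):
    K=np.array([[d['fx'],0,d['cx']],[0,d['fy'],d['cy']],[0,0,1]])
    return cv2.projectPoints(np.float64(P),np.float64(d['rvec']),np.float64(d['tvec']),K,None)[0][:,0]
def w(p,J):
    c,s=np.cos(p[2]),np.sin(p[2]);J=np.atleast_2d(J)
    return np.c_[p[0]+c*J[:,0]-s*J[:,1],p[1]+s*J[:,0]+c*J[:,1],J[:,2]]
E
python3 - <<'E'
from h import *
d=pickle.load(open('top.pkl','rb'));e=pickle.load(open('scene.pkl','rb'))
J=np.array([[170,75,12],[170,-75,12],[-170,-75,12],[-170,75,12],[34,134,45]])/1000
U=np.array([[403,138],[466,144],[457,288],[392,283],[375,190]])
r=least_squares(lambda p:(proj(d,w(p,J))-U).ravel(),[.5,0,0],loss='soft_l1')
print(r.x,np.round(r.fun.reshape(-1,2),1));np.save('jig.npy',r.x)
F=np.array([[-60,55,64],[-60,-55,64],[-60,55,18],[-60,-55,18],[-150,60,35],[-150,-60,35],[-135,75,35],[-135,-75,35],[122,60,70],[122,-60,70],[34,134,45],[170,75,12],[170,-75,12],[-170,-75,12],[-170,75,12]])/1000
outs=[]
for D,n,(x0,x1,y0,y1) in((d,'top',(360,500,80,300)),(e,'scene',(160,340,170,330))):
    k=3 if n=='scene' else 2.7
    im=cv2.resize(D['frame'][y0:y1,x0:x1],None,fx=k,fy=k,interpolation=cv2.INTER_CUBIC)
    for u in proj(D,w(r.x,F)): cv2.circle(im,tuple(int(v) for v in (u-[x0,y0])*k),3,(255,0,255),1)
    outs.append(im)
h=594;outs=[cv2.copyMakeBorder(o,0,h-o.shape[0],0,0,0) if o.shape[0]<h else o[:h] for o in outs]
o=np.hstack(outs);o=cv2.resize(o,None,fx=min(1,800/o.shape[1]),fy=min(1,800/o.shape[1]));cv2.imwrite('pics/ov.png',o)
s=np.array([0.1449,-.5559,.2444]);q=[-9e-4,.99189,.12707,0]
T=R.from_quat([q[1],q[2],q[3],q[0]]).as_matrix();print('tool axes\n',T.round(3))
print('face centre',w(r.x,[-.06,0,.041]),'fence',w(r.x,[-.1425,0,.035]))
E
```

```text
[ 0.5212253  -0.16400644 -0.0983058 ] [[-0.   0. ]
 [-0.1 -0.1]
 [ 0.2  0.6]
 [-0.1 -0.7]
 [ 0.   0.2]]
tool axes
 [[ 0.968  0.252 -0.   ]
 [ 0.252 -0.968  0.002]
 [ 0.    -0.002 -1.   ]]
face centre [[ 0.46151498 -0.15811759  0.041     ]] fence [[ 0.3794133  -0.15002042  0.035     ]]
```

View pics/ov.png

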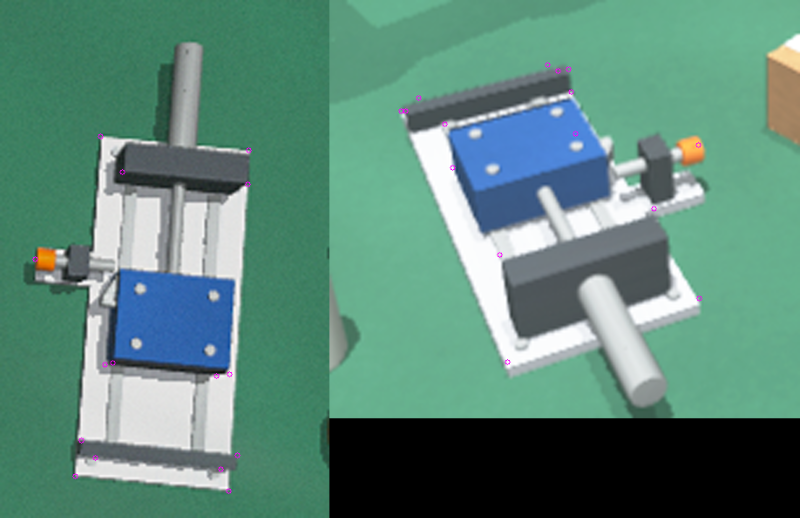

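The fit residual is at most 0.7 px, and the overlay matches the face, the fence and the knob in both views. The jig is at (0.521, -0.164) with yaw -0.098. I'm moving to above the gap at jig x = -100 mm with the hand shut and tool x along jig +x.

Call:
{"method": "step_arm", "body": {"moves": [0.738,-0.638,0,0.112,1,0.738,-0.638,0,0.112,1,0.738,-0.638,0,0.112,1,0.738,-0.638,0,0.112,1,0.738,-0.638,0,0.112,1], "force": 30}}

```text
clock: 0.6
position: [0.2872, -0.3488, 0.245]
ee_rot: [-0.0, 0.999, -0.049, 0.0]
contact_force: [1.3, -0.3, 1.0]
width: 0.0122
```

```bash
cat > st.py <<'E'
from h import *
from rig import manip
s=manip.get_state();p=np.load('jig.npy');q=s['ee_rot'];T=R.from_quat([q[1],q[2],q[3],q[0]]).as_matrix()
import sys
g=np.array([float(a) for a in sys.argv[1:4]])/1000
pos=s['position'];Rj=np.array([[np.cos(p[2]),np.sin(p[2])],[-np.sin(p[2]),np.cos(p[2])]])
print('t',s['clock'],'jig xy mm',(Rj@(pos[:2]-p[:2])*1000).round(1),'z',(pos[2]*1000).round(1),'F',(Rj@s['contact_force'][:2]).round(1),s['contact_force'][2].round(1),'w',s['width'])
yaw=np.arctan2(T[1,0],T[0,0]);print('shift',(T.T@(w(p,g)[0]-pos)/.5).round(4),'twist',((yaw-p[2])/np.pi).round(4),'tilt',T[:,2].round(3))
E
python3 st.py -100 0 220
```

```text
t 0.6 jig xy mm [-214.7 -206.8] z 245.0 F [ 1.4 -0.2] 1.0 w 0.012233192768541363
shift [ 0.2296 -0.4136  0.0501] twist 0.0001 tilt [ 0.     0.001 -1.   ]
```

Call:
{"method": "step_arm", "body": {"moves": [0.23,-0.414,0.05,0,1,0.23,-0.414,0.05,0,1,0.23,-0.414,0.05,0,1,0.23,-0.414,0.05,0,1,0.23,-0.414,0.05,0,1]}}

```text
clock: 1.1
position: [0.4219, -0.1531, 0.2198]
ee_rot: [-0.0, 0.999, -0.048, -0.0]
contact_force: [0.6, -0.9, 0.3]
width: -0.0003
```

```bash
python3 st.py -100 0 120; python3 - <<'E'
from rig import get_image
import cv2
cv2.imwrite('pics/w1.png',get_image('wrist')['frame'])
E
```

```text
t 1.1 jig xy mm [-99.9   1.1] z 219.8 F [ 0.7 -0.8] 0.3 w -0.00031882256491131674
shift [-1.000e-04  2.300e-03  1.997e-01] twist 0.0008 tilt [-0.     0.001 -1.   ]
```

View pics/w1.png

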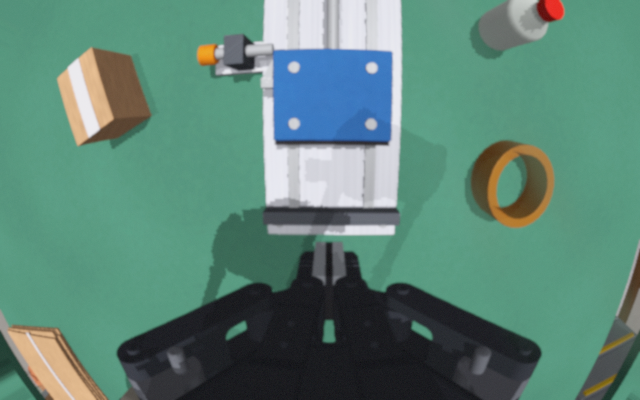

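The wrist view shows the shut fingers centred on the jig and square to it, with the face edge near row 142 and the fence near row 215. I'm descending into the gap.

Call:
{"method": "step_arm", "body": {"moves": [0,0.002,0.1,0,1,0,0.002,0.2,0,1,0,0.002,0.27,0,1,0,0.002,0.31,0,1,0,0.002,0.348,0,1]}}

```text
clock: 1.65
position: [0.4201, -0.1565, 0.0446]
ee_rot: [-0.0, 0.999, -0.048, -0.001]
contact_force: [-0.4, -1.2, 0.7]
width: 0.0
```

```bash
python3 st.py -75 0 46; python3 - <<'E'
from rig import get_image
import cv2
a=get_image('wrist')['frame'];b=get_image('scene')['frame'][170:330,160:360]
cv2.imwrite('pics/w2.png',cv2.vconcat([cv2.resize(a[:260],(640,260)),cv2.resize(b[:100],(640,320))]))
E
```

```text
t 1.65 jig xy mm [-101.3   -2.5] z 44.6 F [-0.3 -1.2] 0.7 w 3.5327373185210926e-05
shift [ 0.0527 -0.0049 -0.0028] twist 0.0004 tilt [-0.002  0.001 -1.   ]
```

View pics/w2.png

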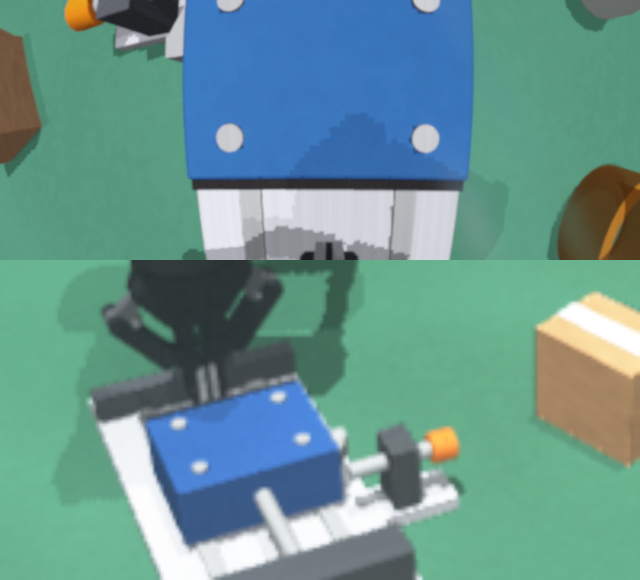

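The fingers are inside the gap, clear of both fence and face. I start the push slowly.

Call:
{"method": "step_arm", "body": {"moves": [0.026,-0.004,-0.002,0,1,0.042,-0.004,-0.002,0,1,0.052,-0.004,-0.002,0,1,0.062,-0.004,-0.002,0,1,0.072,-0.004,-0.002,0,1]}}

```text
clock: 2.25
position: [0.4553, -0.158, 0.0475]
ee_rot: [-0.0, 0.999, -0.048, -0.002]
contact_force: [-6.8, -1.1, 4.9]
width: 0.0001
```

```bash
python3 st.py -30 0 46
```

```text
t 2.25 jig xy mm [-66.2  -0.5] z 47.5 F [-6.6 -1.8] 4.9 w 8.097786521768547e-05
shift [ 0.0723 -0.0008  0.0027] twist 0.0008 tilt [-0.005  0.    -1.   ]
```

Contact shows about 7 N, as expected for the spring near home. I continue at about 60 mm/s.

Call:
{"method": "step_arm", "body": {"moves": [0.012,0,0.002,0,1,0.024,0,0.002,0,1,0.036,0,0.002,0,1,0.048,0,0.002,0,1,0.06,0,0.002,0,1]}}

```text
clock: 2.75
position: [0.4775, -0.1595, 0.0457]
ee_rot: [-0.001, 0.999, -0.047, -0.01]
contact_force: [-26.3, -4.2, 16.7]
width: 0.0
```

```bash
python3 st.py -10 0 46
```

```text
t 2.75 jig xy mm [-44.    0.1] z 45.7 F [-25.8  -6.8] 16.7 w 3.326268583188275e-05
shift [ 0.0679  0.0006 -0.002 ] twist 0.0015 tilt [-0.02   0.003 -1.   ]
```

Call:
{"method": "step_arm", "body": {"moves": [0.012,0,0.001,0,1,0.024,0,0.001,0,1,0.036,0,0.001,0,1,0.046,0,0.001,0,1,0.054,0,0.001,0,1]}}

```text
clock: 3.25
position: [0.5034, -0.1611, 0.0437]
ee_rot: [-0.003, 0.999, -0.048, -0.01]
contact_force: [-11.9, 0.6, -2.5]
width: -0.0001
```

```bash
python3 st.py -10 0 46; python3 - <<'E'
from rig import get_image
import cv2
b=get_image('scene')['frame'][180:310,180:340]
cv2.imwrite('pics/s3.png',cv2.resize(b,(640,520),interpolation=cv2.INTER_CUBIC))
E
```

```text
t 3.25 jig xy mm [-18.    1.2] z 43.7 F [-11.9  -0.6] -2.5 w -0.0001021763090063172
shift [ 0.0159  0.0024 -0.0049] twist 0.0006 tilt [-0.02   0.006 -1.   ]
```

View pics/s3.png

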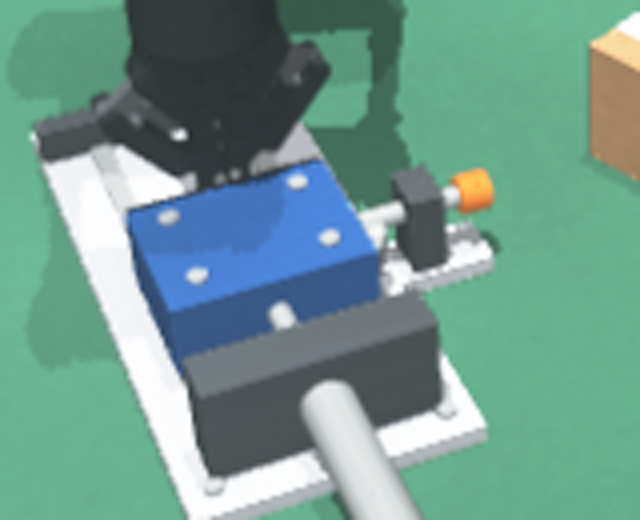

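The block's far end is now close to the rear block, travel is about 53 mm, and the push force fell from 26 N to 12 N, so the pin has probably passed the tooth. I push another 10 mm for margin and then measure.

Call:
{"method": "step_arm", "body": {"moves": [0.01,0.002,-0.003,0,1,0.02,0.002,-0.003,0,1,0.02,0.002,-0.003,0,1]}}

```text
clock: 3.6
position: [0.5162, -0.1626, 0.0444]
ee_rot: [-0.003, 0.999, -0.048, -0.009]
contact_force: [-10.1, 2.8, -4.7]
width: -0.0003
```

```bash
python3 st.py -100 0 46
```

```text
t 3.6 jig xy mm [-5.2  0.9] z 44.4 F [-10.3   1.8] -4.7 w -0.0002731679079400482
shift [-0.1897  0.0015  0.    ] twist 0.0006 tilt [-0.017  0.007 -1.   ]
```

Travel is about 65 mm at 10 N, well past the pin. I let go by backing off slowly along jig -x.

Call:
{"method": "step_arm", "body": {"moves": [-0.02,0.001,0,0,1,-0.04,0.001,0,0,1,-0.06,0.001,0,0,1,-0.08,0.001,0,0,1,-0.1,0.001,0,0,1]}}

```text
clock: 4.1
position: [0.4743, -0.1619, 0.0479]
ee_rot: [0.001, 0.999, -0.049, 0.001]
contact_force: [-0.4, 0.2, 0.7]
width: 0.0001
```

```bash
python3 st.py -90 0 46; python3 - <<'E'
from rig import get_image
import cv2
b=get_image('scene')['frame'][180:310,180:340]
cv2.imwrite('pics/s4.png',cv2.resize(b,(640,520),interpolation=cv2.INTER_CUBIC))
E
```

```text
t 4.1 jig xy mm [-46.9  -2.5] z 47.9 F [-0.4  0.1] 0.7 w 0.0001425786035654709
shift [-0.0862 -0.0052  0.0035] twist 0.0004 tilt [ 0.002 -0.001 -1.   ]
```

View pics/s4.png

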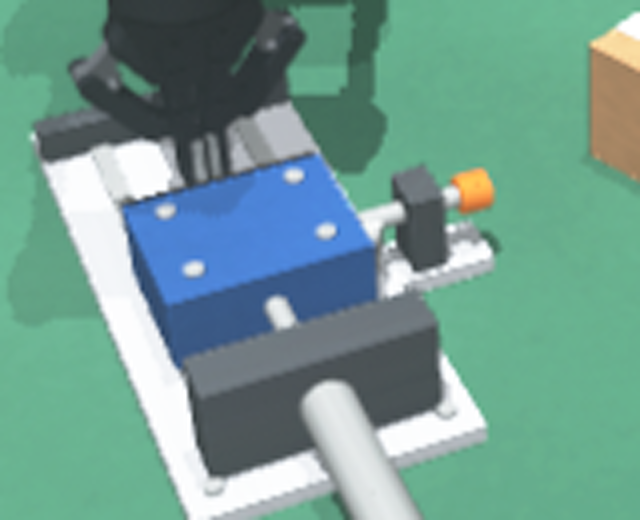

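The fingers are free at 0.4 N with a visible gap. The block has stayed forward with its top near corner at (125,210), and the knob is in at (473,190). I back to mid-gap and then lift.

Call:
{"method": "step_arm", "body": {"moves": [-0.05,-0.004,0,0,1,-0.08,-0.004,0,0,1,-0.08,-0.004,-0.06,0,1,-0.08,-0.004,-0.15,0,1,-0.08,-0.004,-0.25,0,1]}}

```text
clock: 4.65
position: [0.4336, -0.1555, 0.1733]
ee_rot: [-0.0, 0.999, -0.049, -0.001]
contact_force: [1.7, -1.9, -0.9]
width: 0.0
```

Call:
{"method": "step_arm", "body": {"moves": [-0.1,0,-0.1,0,1,-0.2,0,-0.2,0,1,-0.2,0,-0.2,0,1,-0.2,0,-0.2,0,1]}}

```text
clock: 5.05
position: [0.3338, -0.1464, 0.2765]
ee_rot: [0.003, 0.999, -0.049, 0.004]
contact_force: [0.5, -1.0, -0.5]
width: -0.0003
```

```bash
python3 st.py -90 0 46; python3 - <<'E'
from h import *
from rig import get_image
p=np.load('jig.npy')
d=get_image('scene');t=get_image('top')
im=cv2.resize(d['frame'][180:310,180:340],(640,520),interpolation=cv2.INTER_CUBIC)
for tr,c in((0.0,(0,0,255)),(.045,(255,0,255))):
  for u in proj(d,w(p,np.array([[-.06+tr,.055,.064],[-.06+tr,-.055,.064],[.03+tr,.055,.064],[.03+tr,-.055,.064]]))):cv2.circle(im,tuple(int(v) for v in (u-[180,180])*4),4,c,1)
cv2.imwrite('pics/s5.png',im);cv2.imwrite('pics/t5.png',t['frame'])
E
```

```text
t 5.05 jig xy mm [-188.2   -0.9] z 276.5 F [ 0.6 -0.9] -0.5 w -0.000270726064999243
shift [ 0.193  -0.0041  0.4625] twist -0.0 tilt [ 0.007 -0.006 -1.   ]
```

View pics/s5.png

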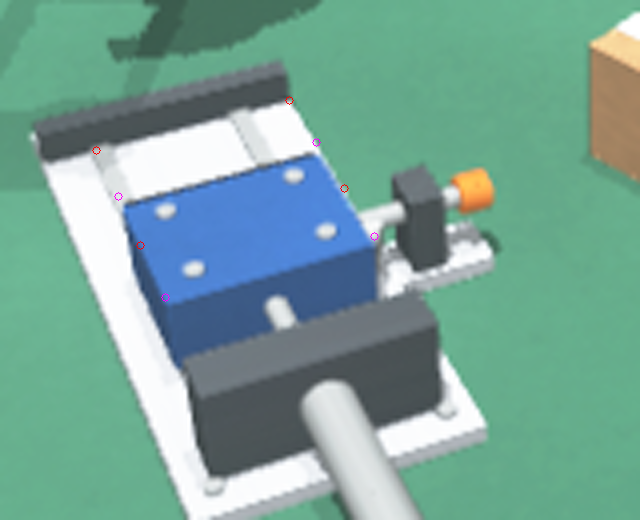

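View pics/t5.png

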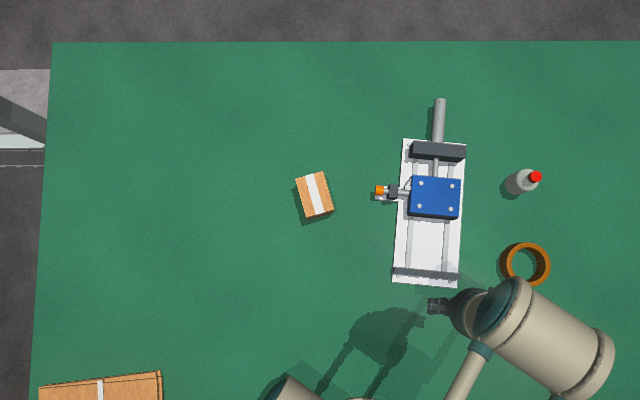

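The block sits within about 1–2 px of the predicted 45 mm corners and hasn't moved since release. The knob is in, the carton, tape and bottle are unmoved, and the hand is clear.

Call:
{"method": "step_arm", "body": {"moves": [0,0,0,0,1,0,0,0,0,1,0,0,0,0,1]}}

```text
clock: 5.45
position: [0.335, -0.1458, 0.2712]
ee_rot: [-0.001, 0.999, -0.048, -0.001]
contact_force: [0.4, -0.6, -0.1]
width: -0.0002
```

```bash
python3 -c "
from rig import job;print(job.sign_off())"
```

```text
the job is handed in; nothing more can be done
None
```

The jig is ready for loading: the blue block is caught on the stop pin, about halfway along its travel. I pushed its rubber face with the shut fingertips to about 65 mm of travel. I then backed off, so the spring returned the block to the pin, and lifted the hand clear. The job was handed in at about 5.5 s on the clock.

- **Block position:** in the last pictures the block's corners lie within about 1–2 px of where 45 mm of travel puts them. The block did not move between letting go and the last look, about 1 s later.
- **Pin and other objects:** the orange knob is in, and the arm stayed clear of it. In the top view the carton, tape roll and bottle are where they started.
- **Forces:** the highest reading between moves was about 31 N at the wrist, pushing up to the pin. That is more than the 12–14 N the spring and pin figures suggest. It fell to about 12 N once the block was past the pin, and the hand read about 1 N or less at the end.

No check failed. Apart from that higher push force, none disagreed.

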